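# Line up the reagent bottles by size

### The arm

A 6-joint arm with a two-finger parallel gripper is mounted at the origin on the work surface. World frame = base frame: x ahead of the robot, y to its left, z up, the work surface at z = 0. Lengths are in mm, angles in rad, forces in N, time in s.
With the tool pointing down it reaches from about 350 to 775 mm from the base axis. Payload 7.3 kg.
Tool frame: the origin (TCP) lies on the mounting face of the last link; the fingertips stand 178 mm ahead of it and the grasp point (between the pads) lies 159 mm ahead of it (bot.tcp_to_tips is the distance from the TCP to the fingertips, in mm); z points along the fingers, y is the direction in which the jaws open and shut (so a half turn about z gives the same grasp; the last joint's range is limited). The gripper opens to 92 mm and grips with 3 to 60 N. Pads are 19 mm wide; open, the fingers measure 130 mm over their backs; the gripper's body (75 mm by 190 mm) begins 47 mm behind the grasp point.
Start: joints at [1.172, 0.342, 1.524, -0, 1.275, -0.146], TCP at [131.288, 508.322, 404.741] pointing down, gripper open.
Joint ranges: [-2.53, 2.53], [-0.77, 2.02], [0.04, 2.7], [-1, 4.14], [0.28, 2.66], [-3.11, 3.11]. Speed limits (rad/s): [2.57, 2.57, 3.14, 3.14, 3.14, 3.14].

### API

Orientations are given as [roll, pitch, yaw] about the fixed x, y, z axes, in that order (R = Rz(yaw) Ry(pitch) Rx(roll)).
In Python, from plant import status, capture, calibration, workorder, look_for, bot gives the robot as it stands. The module is installed in compiled form; this text tells all that it offers.
- The arm moves only by the tool send_rows, never from a script. Its argument "motion" is a list of rows, each an object with "dp": the shift along the tool's x, y, z in mm, a list of three; "rotation": the turn, a rotation vector about the tool's x, y, z in degrees, a list of three. A call has 1 to 20 rows; each row shifts and turns the commanded pose from where the row before left it, along the tool's axes as they then stand; what a row does not reach is not made up. A row lasts 1/8 s, in which the tool goes at most 62.5 mm and 10.7 degrees, less where a joint would pass 70% of its speed; a pose out of reach is approached as far as the arm can. A call is refused whole if a number of a shift passes 62.5 or a number of a turn 10.7, either way. A call with a gripper value outside its range is refused whole. "gripper" is the opening, from 0 (shut) to 1 (fully open), set as the call begins (left out, the last holds). The fingers move at their own pace and stop on an object; the grip force is fixed at half the most. Time passes only in rows, so rows that do not move let the fingers close. It gives the time, the measured TCP pose, the force and the opening at its end, in the units of the state.
- status.get_obs(): the state, without advancing time (a new reading comes with each control period).
- capture(name): name is "side" or "top" or "wrist"; returns (picture, depth): 480x640x3 uint8, blue, green, red; 480x640 float32, mm along the optical axis (not along the pixel's ray), 0 where there is no reading.
- calibration(name): a dict with "intrinsics" (3x3 intrinsics, pixels), "cam_to_world" (4x4, takes a point from camera to world coordinates). Camera axes: x right, y up, looking along -z (the intrinsics and any distortion apply to the point x, -y, -z); pixel columns grow to the right and rows downward; lengths in mm; the calibration is good to about 2 mm. A picture is of the moment at which its call begins: read the wrist's pose just before it. calibration takes no time and is no camera call; for the wrist camera it gives the pose at the moment of the call.
- workorder.close_job(): hands the job in, once; it reports no verdict.
Trained networks look in the newest picture that a camera, given by its name, has taken for a name from the list of things; names that differ only in an ending like _2 or _b are one class to them, and where a whole thing is asked for, a point or a joint stands for the part that bears it (a point fixed in the world has none). Each returns a list of dicts, best first, with "confidence" (0 to 1); they miss things now and then, are a little off and sometimes report something else, mostly with a low value. They report only what shows in the picture. A call takes as long as a camera call.
- look_for(thing, camera): "point" ([column, row] as shares, 0 to 1, of the picture: columns of its width, rows of its height, amid what is visible of it).
The state is a dict: "time": time; "joint_positions": joint angles; "dq": joint speeds; "tau": joint torques, N m; "tool_pos": TCP position; "tcp_rot": TCP orientation; "contact_force": force on the tool from outside, world axes, zero at the start; "moment": the same for the moment, N m; "grip_width": finger opening in mm.
Only numpy, scipy, OpenCV 4.12 (cv2) and the standard library are available. Lean on these libraries where they do the work, as an engineer would, in place of code of your own. Each camera call takes 0.05 s, during which the arm holds its last target. There are 200 camera calls.

### The job

Line the four white bottles up on the strip in order of size, the smallest on the ring beside the mortar and each next larger one on the next ring, so that the largest is at the timer's end. Stand each bottle upright and centred in its ring, setting it down gently (no dropping or knocking over), and leave the mortar and the timer where they are.

Things in the scene. Friction and masses are not known exactly. Their poses are not given: they have to be found in the camera images.
- bottle_smallest: loose upright round white plastic bottle with a blue screw cap, the smallest of four alike but for size: 56 mm tall over the cap, body 34 mm in diameter and cylindrical from the foot up to 41 mm, then a shoulder and a cap 24 mm in diameter; about 50 g. Origin at the centre of its underside, z up along its axis. Starts standing on the black bench, on the robot's side of the strip.
- bottle_small: loose upright round white plastic bottle with a blue screw cap, the second smallest of four alike but for size: 73 mm tall over the cap, body 42 mm in diameter and cylindrical from the foot up to 54 mm, then a shoulder and a cap 30 mm in diameter; about 90 g. Origin at the centre of its underside, z up along its axis. Starts standing on the black bench, on the robot's side of the strip.
- bottle_large: loose upright round white plastic bottle with a blue screw cap, the second largest of four alike but for size: 90 mm tall over the cap, body 50 mm in diameter and cylindrical from the foot up to 67 mm, then a shoulder and a cap 36 mm in diameter; about 150 g. Origin at the centre of its underside, z up along its axis. Starts standing on the black bench, on the robot's side of the strip.
- bottle_largest: loose upright round white plastic bottle with a blue screw cap, the largest of four alike but for size: 108 mm tall over the cap, body 58 mm in diameter and cylindrical from the foot up to 80 mm, then a shoulder and a cap 42 mm in diameter; about 240 g. Origin at the centre of its underside, z up along its axis. Starts standing on the black bench, on the robot's side of the strip.
- ring_1: flat black printed circle, 72 mm outside and 64 mm inside diameter, on a fixed light grey strip 380 x 110 mm whose level top is 12 mm above the bench; first from the left seen from the robot (the +y end). The four alike circles are in a straight line 95 mm apart, centred on the strip's width. Nothing there to bump against: the circle is flush. Origin at the circle's centre on the strip's top; z up, y along the row to the left, x across the row away from the robot.
- ring_2: flat black printed circle, 72 mm outside and 64 mm inside diameter, on a fixed light grey strip 380 x 110 mm whose level top is 12 mm above the bench; second from the left. The four alike circles are in a straight line 95 mm apart, centred on the strip's width. Nothing there to bump against: the circle is flush. Origin at the circle's centre on the strip's top; z up, y along the row to the left, x across the row away from the robot.
- ring_3: flat black printed circle, 72 mm outside and 64 mm inside diameter, on a fixed light grey strip 380 x 110 mm whose level top is 12 mm above the bench; third from the left. The four alike circles are in a straight line 95 mm apart, centred on the strip's width. Nothing there to bump against: the circle is flush. Origin at the circle's centre on the strip's top; z up, y along the row to the left, x across the row away from the robot.
- ring_4: flat black printed circle, 72 mm outside and 64 mm inside diameter, on a fixed light grey strip 380 x 110 mm whose level top is 12 mm above the bench; last, at the right (the -y end). The four alike circles are in a straight line 95 mm apart, centred on the strip's width. Nothing there to bump against: the circle is flush. Origin at the circle's centre on the strip's top; z up, y along the row to the left, x across the row away from the robot.
- mortar: loose white ceramic mortar with a fixed short pestle sticking out: bowl 84 mm across the mouth, 48 mm high, pestle to 90 mm high, leaning about 40 mm off centre away from the robot. It stands on the bench just beyond one end of the strip (either end), its centre about 100 mm from the nearest ring. Origin at the centre of its underside. Leave it alone.
- timer: loose grey bench timer, a flat box 60 x 70 mm, 25 mm high, with a dark green screen and three black keys. It lies on the bench just beyond the other end of the strip, its centre about 100 mm from the nearest ring. Origin at the centre of its underside. Leave it alone.

How it is judged:
By the outcome, as a careful person would: the job done as asked, in the order asked, and still so for the second after the job is handed in, with the robot touching nothing.
It also fails if it takes over 112 s, if anything falls off the work surface, if the arm or the gripper's body presses on something with over 40 N, if the wrist force passes 120 N, or if a joint passes its speed limit or range.

## Working session

There is one attempt and no reset: what is moved stays moved. The work goes in short steps, Python scripts to look and compute and a tool call to move; the robot and the scene stay as the last step left them, time stands still between calls to the robot, and variables do not carry over. Pictures are saved under pics/ and viewed, and the job is handed in when it is done.

Besides the shell and the picture viewer there is one more tool, called after "Request:" by a JSON object that holds its "api" and its "payload", one argument or row to a line. send_rows: Moves the arm, as the interface text tells. Its arguments: {"type":"object","properties":{"motion":{"type":"array","items":{"type":"object","properties":{"dp":{"type":"array","items":{"type":"number"}},"rotation":{"type":"array","items":{"type":"number"}}}}},"gripper":{"type":"number"}},"required":["motion"]}

```bash
mkdir -p pics; ls
cat > h.py <<'E'
import numpy as np, cv2
from plant import status, capture, calibration, workorder, look_for, bot
def world(cal,u,v,d):
    K=np.array(cal["intrinsics"]);T=np.array(cal["cam_to_world"])
    x=(u-K[0,2])/K[0,0]*d;y=(v-K[1,2])/K[1,1]*d
    return T[:3,:3]@np.array([x,-y,-d])+T[:3,3]
E
python3 - <<'E'
from h import *
print(status.get_obs())
for n in("top","side"):
    c=calibration(n);print(n,c)
    p,d=capture(n);cv2.imwrite(f"pics/{n}0.png",p);np.save(f"{n}0.npy",d)
    for t in("bottle_smallest","bottle_small","bottle_large","bottle_largest","ring_1","mortar","timer"):
        print(n,t,[(np.round(np.array(r["point"])*[640,480],1).tolist(),round(r["confidence"],2)) for r in look_for(t,n)])
E
```

```text
pics
{'time': 0.0, 'joint_positions': array([ 1.17199467e+00,  3.42735859e-01,  1.52500488e+00, -1.21725021e-05,
        1.27539979e+00, -1.46017228e-01]), 'dq': array([-7.27953439e-05, -3.66825975e-04,  9.56721869e-04, -3.76366350e-04,
        3.11889012e-04,  1.25444790e-04]), 'tau': array([ 1.33465786e-03, -4.31230474e+01, -2.44220960e+01,  7.18296412e-02,
        5.59654017e-02, -1.43762286e-04]), 'tool_pos': array([131.24079605, 508.19733866, 404.04216967]), 'tcp_rot': array([-3.14005955e+00, -2.13698548e-04,  2.88881161e+00]), 'contact_force': array([0.9425644 , 0.13431403, 0.68655171]), 'moment': array([-0.05368328,  0.01598462, -0.01067594]), 'grip_width': 92.07841420489956}
top {'intrinsics': array([[552.31084921,   0.        , 320.86472771],
       [  0.        , 552.31084921, 236.93636011],
       [  0.        ,   0.        ,   1.        ]]), 'cam_to_world': array([[-2.46238959e-02,  9.98998467e-01, -3.73594189e-02,
         5.09503555e+02],
       [-9.99544147e-01, -2.52559612e-02, -1.65418940e-02,
         1.21359994e+01],
       [-1.74688748e-02,  3.69350626e-02,  9.991
[... 736 characters left out ...]
163748e-01,
         4.35275343e+02],
       [-1.99883718e-01,  6.86272984e-01, -6.99339610e-01,
        -6.79891027e+02],
       [-9.08710611e-03,  7.12414122e-01,  7.01700465e-01,
         7.53222245e+02],
       [ 0.00000000e+00,  0.00000000e+00,  0.00000000e+00,
         1.00000000e+00]])}
side bottle_smallest [([247.3, 252.0], 0.64), ([336.9, 202.0], 0.18)]
side bottle_small [([265.9, 390.6], 0.65)]
side bottle_large [([242.0, 297.7], 0.87)]
side bottle_largest [([243.2, 172.0], 0.95)]
side ring_1 [([338.3, 201.1], 0.95), ([354.8, 263.9], 0.8), ([347.3, 228.6], 0.65), ([366.7, 302.9], 0.65)]
side mortar [([397.1, 335.2], 0.86)]
side timer [([335.3, 173.4], 0.77), ([247.7, 247.9], 0.22)]
```

View pics/top0.png

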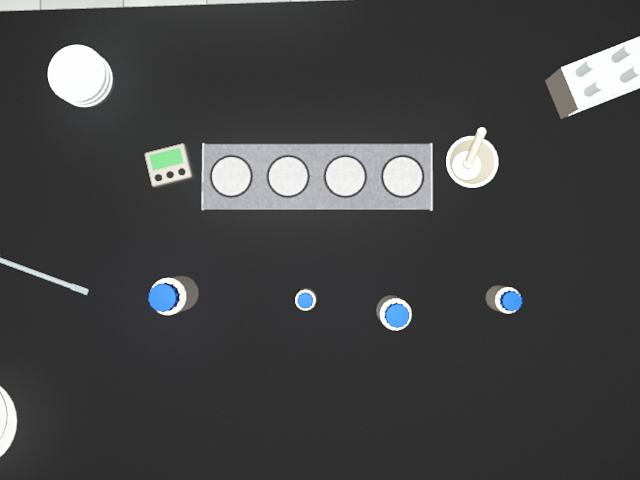

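View pics/side0.png

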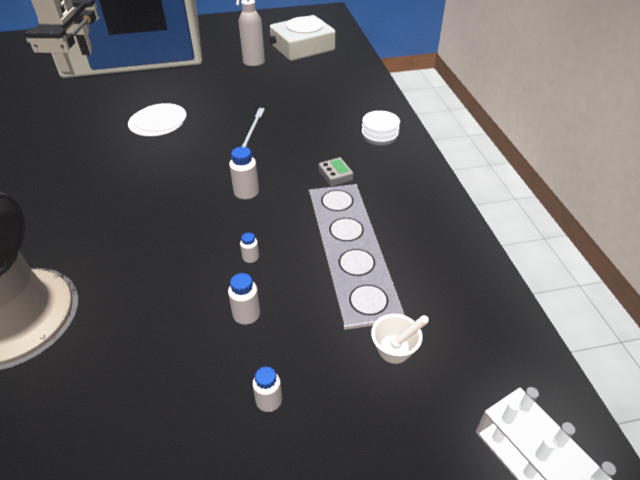

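```bash
cat >> h.py <<'E'
H={"smallest":56,"small":73,"large":90,"largest":108}
def ray(cal,u,v,z):
    K=np.array(cal["intrinsics"]);T=np.array(cal["cam_to_world"])
    r=T[:3,:3]@np.array([(u-K[0,2])/K[0,0],-(v-K[1,2])/K[1,1],-1.]);o=T[:3,3]
    return o+r*(z-o[2])/r[2]
def cloud(cal,d):
    K=np.array(cal["intrinsics"]);T=np.array(cal["cam_to_world"])
    v,u=np.mgrid[:480,:640]
    P=np.stack([(u-K[0,2])/K[0,0]*d,-(v-K[1,2])/K[1,1]*d,-d],-1)
    return P@T[:3,:3].T+T[:3,3]
def caps(name,p,d):
    cal=calibration(name);W=cloud(cal,d)
    hsv=cv2.cvtColor(p,cv2.COLOR_BGR2HSV)
    m=((hsv[...,0]>95)&(hsv[...,0]<125)&(hsv[...,1]>140)&(hsv[...,2]>60)&(W[...,0]>250)&(W[...,0]<800)&(abs(W[...,1])<450)&(d>0)).astype(np.uint8)
    n,l,s,c=cv2.connectedComponentsWithStats(m)
    out=[]
    for i in range(1,n):
        if s[i,4]<40: continue
        k=l==i; zt=np.percentile(W[k][:,2],90)
        t=k&(W[...,2]>zt-4)
        q=W[t]; mm=(q[:,:2].max(0)+q[:,:2].min(0))/2
        vv,uu=np.nonzero(t)
        ct=cv2.minEnclosingCircle(np.stack([uu,vv],1).astype(np.float32))
        out.append((zt,q.mean(0)[:2].round(1),mm.round(1),np.round(ct[0],1),s[i,4]))
        print(name,"ztop %.1f"%zt,"mean",q.mean(0)[:2].round(1),"mid",mm.round(1),"n",len(q),"cap px",np.round(ct[0],1))
    return out
def rings(name,p,d):
    cal=calibration(name)
    g=cv2.cvtColor(p,cv2.COLOR_BGR2GRAY)
    m=cv2.inRange(g,0,95)
    cs,h=cv2.findContours(255-m,cv2.RETR_CCOMP,cv2.CHAIN_APPROX_NONE)
    for i,c in enumerate(cs):
        a=cv2.contourArea(c)
        if 600<a<2500:
            e=cv2.fitEllipse(c); w=ray(cal,e[0][0],e[0][1],12)
            if 250<w[0]<850 and abs(w[1])<350: print(name,"ell",np.round(e[0],1),np.round(e[1],1),a,w.round(1),"hole" if h[0][i][3]>=0 else "")
E
python3 - <<'E'
from h import *
for n in("top","side"):
    p=cv2.imread(f"pics/{n}0.png");d=np.load(f"{n}0.npy")
    caps(n,p,d);rings(n,p,d)
E
```

```text
top ztop 109.1 mean [457.1 264. ] mid [456.9 264.8] n 563 cap px [161.9 297.1]
top ztop 74.7 mean [ 436.8 -261.8] mid [ 436.1 -262.4] n 281 cap px [511.  300.3]
top ztop 57.5 mean [443.   54.2] mid [443.5  54. ] n 161 cap px [304.8 300.3]
top ztop 91.7 mean [420.5 -84.9] mid [420.4 -84.9] n 392 cap px [396.5 315. ]
top ell [393.8 312.8] [31.7 36.8] 909.5 [415.9 -89.5  12. ] 
top ell [503.7 299. ] [26.4 36.6] 752.0 [ 434.4 -269.9   12. ] 
top ell [172.5 294.9] [37.1 50.3] 1454.0 [453.7 275.4  12. ] 
top ell [167.9 164.8] [40.8 48.9] 1451.0 [670.8 279.9  12. ] 
top ell [472.3 159.7] [51.  57.6] 2218.5 [ 665.2 -226.7   12. ] 
side ztop 109.2 mean [454.8 260.8] mid [455.  263.2] n 182 cap px [240.5 152.5]
side ztop 57.7 mean [441.4  52.1] mid [441.3  53.3] n 91 cap px [247. 237.]
side ztop 91.6 mean [418.8 -88. ] mid [418.6 -87.4] n 271 cap px [240.5 282. ]
side ztop 74.6 mean [ 435.6 -265. ] mid [ 436.  -264.8] n 293 cap px [265.  376.1]
side ell [266.9 389.2] [28.2 45.7] 1002.0 [ 435.7 -251.3   12. ] 
side ell [243.8 300.5] [28.9 51.4] 1087.0 [418.2 -65.   12. ] 
side ell [244.  177.6] [28.1 45. ] 857.5 [455.9 300.3  12. ]
```

Run:
```python
from h import *
for n in("top","side"):
    p=cv2.imread(f"pics/{n}0.png");cal=calibration(n)
    g=cv2.cvtColor(p,cv2.COLOR_BGR2GRAY)
    big=cv2.resize(g,None,fx=4,fy=4,interpolation=cv2.INTER_CUBIC)
    m=cv2.adaptiveThreshold(big,255,cv2.ADAPTIVE_THRESH_MEAN_C,cv2.THRESH_BINARY_INV,61,20)
    cs,h=cv2.findContours(m,cv2.RETR_CCOMP,cv2.CHAIN_APPROX_NONE)
    for i,c in enumerate(cs):
        a=cv2.contourArea(c)/16
        if 400<a<2500 :
            e=cv2.fitEllipse(c); u,v=(e[0][0]-1.5)/4,(e[0][1]-1.5)/4
            w=ray(cal,u,v,12)
            if 590<w[0]<700 and abs(w[1])<250:print(n,round(u,1),round(v,1),np.round(np.array(e[1])/4,1),w.round(1),"hole" if h[0][i][3]>=0 else "")
    d=np.load(f"{n}0.npy");W=cloud(cal,d)
    k=(W[...,2]>7)&(W[...,2]<17)&(abs(W[...,1])<215)&(W[...,0]>560)&(W[...,0]<740)
    print(n,"strip z",np.median(W[k][:,2]), "bench",np.median(W[200:240,350:420,2]), cv2.minAreaRect(W[k][:,:2].astype(np.float32)))
```

```text
top 402.2 176.0 [43.8 44. ] [ 641.3 -110.1   12. ] 
top 402.2 176.0 [38.8 39.1] [ 641.3 -110.1   12. ] hole
top 344.8 176.0 [43.7 43.9] [644. -15.  12.] 
top 344.8 176.0 [38.8 38.9] [644. -15.  12.] hole
top 287.7 175.9 [43.5 43.7] [646.6  80.   12. ] 
top 287.7 175.9 [38.5 38.9] [646.6  79.9  12. ] hole
top 230.7 175.9 [43.3 43.8] [649.2 175.   12. ] 
top 230.7 175.9 [38.5 38.8] [649.3 175.   12. ] hole
top 472.3 159.8 [52.  58.6] [ 665.2 -226.7   12. ] hole
top strip z 12.089222000896086 bench 0.6979062330368038 ((645.1343383789062, 0.6729888916015625), (431.2874755859375, 110.79676818847656), 88.32477569580078)
side 370.0 300.2 [31.5 46.5] [ 643.4 -112.    12. ] 
side 368.3 299.3 [27.6 35.6] [ 640.9 -109.1   12. ] hole
side 356.4 261.9 [28.5 37.6] [643.4 -14.3  12. ] 
side 356.4 261.7 [24.3 33.1] [643.6 -13.8  12. ] hole
side 346.0 229.0 [25.3 35.5] [646.   80.8  12. ] 
side 346.0 228.9 [21.3 31.1] [646.1  81.3  12. ] hole
side 336.9 200.3 [22.3 33.4] [648.5 175.1  12. ] 
side 336.8 199.8 [19.3 29. ] [648.7 176.9  12. ] hole
side strip z 12.525032697071993 bench 0.9001296659413356 ((642.8348388671875, 0.30426025390625), (429.79083251953125, 111.87881469726562), 88.7223892211914)
```

Request:
{"api": "send_rows", "payload": {
  "motion": [
    {"dp": [0, 0, 0], "rotation": [0, 0, 9.44]},
    {"dp": [0, 0, 0], "rotation": [0, 0, 9.44]},
    {"dp": [0, 0, 0], "rotation": [0, 0, 9.44]},
    {"dp": [0, 0, 0], "rotation": [0, 0, 9.44]},
    {"dp": [0, 0, 0], "rotation": [0, 0, 9.44]},
    {"dp": [0, 0, 0], "rotation": [0, 0, 9.44]},
    {"dp": [0, 0, 0], "rotation": [0, 0, 9.44]},
    {"dp": [0, 0, 0], "rotation": [0, 0, 9.44]}
  ],
  "gripper": 1
}}

```text
time: 1.8
tool_pos: [131.3, 508.3, 404.8]
tcp_rot: [3.141, -0.0, 1.565]
contact_force: [0.4, 0.7, -0.2]
grip_width: 91.9
```

Request:
{"api": "send_rows", "payload": {
  "motion": [
    {"dp": [-20, 14, 5], "rotation": [0, 0, 0]},
    {"dp": [-40, 27, 7], "rotation": [0, 0, 0]},
    {"dp": [-40, 28, 7], "rotation": [0, 0, 0]},
    {"dp": [-40, 28, 7], "rotation": [0, 0, 0]},
    {"dp": [-40, 28, 7], "rotation": [0, 0, 0]},
    {"dp": [-40, 28, 7], "rotation": [0, 0, 0]},
    {"dp": [-40, 28, 7], "rotation": [0, 0, 0]},
    {"dp": [-40, 28, 7], "rotation": [0, 0, 0]},
    {"dp": [-40, 28, 7], "rotation": [0, 0, 0]},
    {"dp": [-40, 28, 7], "rotation": [0, 0, 0]},
    {"dp": [-40, 27, 7], "rotation": [0, 0, 0]},
    {"dp": [-24, 15, 7], "rotation": [0, 0, 0]},
    {"dp": [-10, 5, 5], "rotation": [0, 0, 0]},
    {"dp": [0, 0, 0], "rotation": [0, 0, 0]},
    {"dp": [0, 0, 0], "rotation": [0, 0, 0]}
  ]
}}

```text
time: 3.68
tool_pos: [442.8, 55.1, 317.9]
tcp_rot: [-3.141, -0.0, 1.572]
contact_force: [-0.6, -0.0, 0.1]
grip_width: 91.6
```

Run:
```python
from h import *
print(status.get_obs()["tool_pos"])
p,d=capture("wrist");cv2.imwrite("pics/w1.png",p)
caps("wrist",p,d)
print(calibration("wrist")["cam_to_world"])
p,d=capture("top");cv2.imwrite("pics/t1.png",p)
```

```text
[442.77496501  55.13864493 317.90445052]
wrist ztop 56.8 mean [442.4  56.6] mid [442.3  56.1] n 1093 cap px [326.5 244.9]
[[ 9.99999780e-01 -6.47815865e-04  1.42226618e-04  4.41880803e+02]
 [ 5.87601467e-04  9.64793095e-01  2.63009389e-01  1.26330824e+02]
 [-3.07600914e-04 -2.63009248e-01  9.64793263e-01  2.97906201e+02]
 [ 0.00000000e+00  0.00000000e+00  0.00000000e+00  1.00000000e+00]]
```

View pics/w1.png

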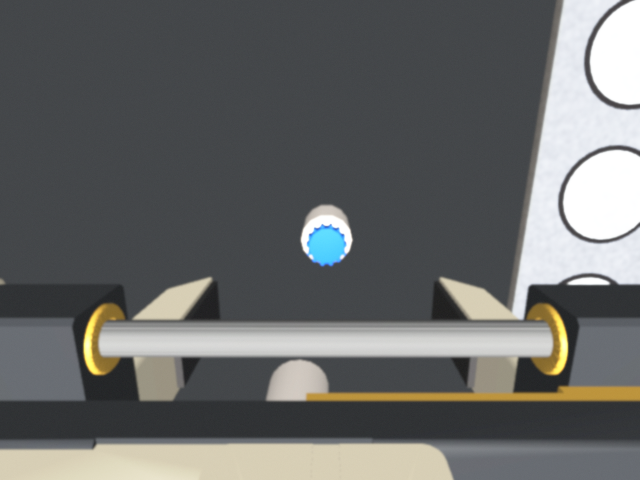

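Request:
{"api": "send_rows", "payload": {
  "motion": [
    {"dp": [0, 0, 20], "rotation": [0, 0, 0]},
    {"dp": [0, 0, 30], "rotation": [0, 0, 0]},
    {"dp": [0, 0, 30], "rotation": [0, 0, 0]},
    {"dp": [0, 0, 25], "rotation": [0, 0, 0]},
    {"dp": [0, 0, 15], "rotation": [0, 0, 0]},
    {"dp": [0, 0, 9], "rotation": [0, 0, 0]},
    {"dp": [0, 0, 5], "rotation": [0, 0, 0]},
    {"dp": [0, 0, 0], "rotation": [0, 0, 0]},
    {"dp": [0, 0, 0], "rotation": [0, 0, 0]}
  ]
}}

```text
time: 4.9
tool_pos: [443.4, 54.3, 184.2]
tcp_rot: [3.141, -0.0, 1.571]
contact_force: [0.2, 0.6, -0.2]
grip_width: 91.8
```

Request:
{"api": "send_rows", "payload": {
  "motion": [
    {"dp": [0, 0, 0], "rotation": [0, 0, 0]},
    {"dp": [0, 0, 0], "rotation": [0, 0, 0]},
    {"dp": [0, 0, 0], "rotation": [0, 0, 0]},
    {"dp": [0, 0, 0], "rotation": [0, 0, 0]},
    {"dp": [0, 0, 0], "rotation": [0, 0, 0]},
    {"dp": [0, 0, 0], "rotation": [0, 0, 0]},
    {"dp": [0, 0, 0], "rotation": [0, 0, 0]},
    {"dp": [0, 0, 0], "rotation": [0, 0, 0]}
  ],
  "gripper": 0.3
}}

```text
time: 5.9
tool_pos: [443.2, 54.3, 183.7]
tcp_rot: [-3.142, -0.0, 1.571]
contact_force: [0.5, 0.8, -0.1]
grip_width: 33.3
```

Request:
{"api": "send_rows", "payload": {
  "motion": [
    {"dp": [0, 0, 0], "rotation": [0, 0, 0]},
    {"dp": [0, 0, -5], "rotation": [0, 0, 0]},
    {"dp": [0, 0, -15], "rotation": [0, 0, 0]},
    {"dp": [0, 0, -25], "rotation": [0, 0, 0]},
    {"dp": [-6, 8, -15], "rotation": [0, 0, 0]},
    {"dp": [-16, 20, -5], "rotation": [0, 0, 0]},
    {"dp": [-25, 30, 0], "rotation": [0, 0, 0]},
    {"dp": [-25, 30, 0], "rotation": [0, 0, 0]},
    {"dp": [-25, 30, 0], "rotation": [0, 0, 0]},
    {"dp": [-25, 30, 0], "rotation": [0, 0, 0]},
    {"dp": [-25, 28, 0], "rotation": [0, 0, 0]},
    {"dp": [-12, 15, 0], "rotation": [0, 0, 0]},
    {"dp": [-5, 7, 0], "rotation": [0, 0, 0]},
    {"dp": [0, 0, 0], "rotation": [0, 0, 0]},
    {"dp": [0, 0, 0], "rotation": [0, 0, 0]}
  ],
  "gripper": 0
}}

```text
time: 7.78
tool_pos: [640.7, -109.0, 248.7]
tcp_rot: [-3.141, -0.0, 1.571]
contact_force: [0.2, 0.4, -0.6]
grip_width: 33.0
```

Run:
```python
from h import *
o=status.get_obs();print(o["tool_pos"])
p,d=capture("wrist");cv2.imwrite("pics/w2.png",p)
caps("wrist",p,d)
p,d=capture("side");cv2.imwrite("pics/s2.png",p);caps("side",p,d)
```

```text
[ 640.72617216 -109.00678908  248.72443869]
wrist ztop 116.1 mean [639.6 -94.7] mid [639.7 -94.9] n 69 cap px [325. 319.]
wrist ztop 121.6 mean [ 639.8 -110.2] mid [ 639.8 -111.1] n 2559 cap px [325.5 361.5]
side ztop 109.3 mean [455.  260.3] mid [454.8 262.4] n 179 cap px [240.5 153. ]
side ztop 91.5 mean [419.  -87.9] mid [418.8 -87.3] n 279 cap px [240.6 282. ]
side ztop 74.6 mean [ 435.8 -265.1] mid [ 436.1 -264.5] n 292 cap px [265.  376.1]
```

View pics/w2.png

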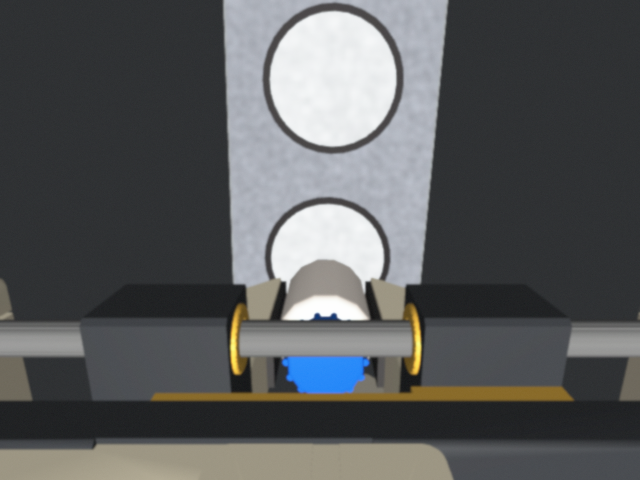

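View pics/s2.png

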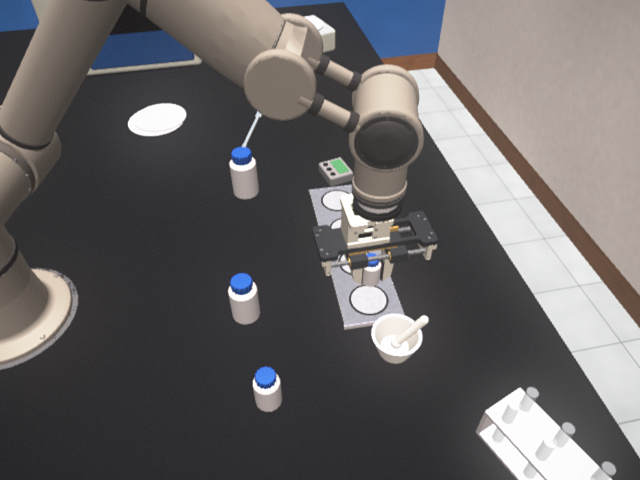

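Run:
```python
from h import *
p=cv2.imread("pics/w2.png");cal=calibration("wrist");g=cv2.cvtColor(p,cv2.COLOR_BGR2GRAY)
m=cv2.inRange(g,150+40,255)
cs,_=cv2.findContours(m,cv2.RETR_EXTERNAL,cv2.CHAIN_APPROX_NONE)
for c in cs:
    if cv2.contourArea(c)>2000:
        e=cv2.fitEllipse(c);q=np.array([ray(cal,u,v,12) for u,v in c[:,0]])
        k=q[:,1]>q[:,1].mean() if cv2.contourArea(c)<9000 else q[:,1]>-1e9
        from scipy.optimize import least_squares
        r=least_squares(lambda s:np.hypot(q[k,0]-s[0],q[k,1]-s[1])-s[2],[640,q[:,1].mean(),32],loss="soft_l1").x
        print(e[0],e[1],ray(cal,*e[0],12).round(1),r.round(1))
```

```text
(327.24481201171875, 247.64369201660156) (85.83866882324219, 113.07938385009766) [ 640.9 -102.    12. ] [ 640.8 -108.8   31.7]
(332.64141845703125, 78.40987396240234) (124.7676773071289, 133.6704559326172) [643.5 -12.2  12. ] [643.5 -13.5  31.8]
```

Request:
{"api": "send_rows", "payload": {
  "motion": [
    {"dp": [-1, 0.8, 8], "rotation": [0, 0, 0]},
    {"dp": [0, 0, 15], "rotation": [0, 0, 0]},
    {"dp": [0, 0, 12], "rotation": [0, 0, 0]},
    {"dp": [0, 0, 8], "rotation": [0, 0, 0]},
    {"dp": [0, 0, 5], "rotation": [0, 0, 0]},
    {"dp": [0, 0, 2], "rotation": [0, 0, 0]},
    {"dp": [0, 0, 1], "rotation": [0, 0, 0]},
    {"dp": [0, 0, 1], "rotation": [0, 0, 0]},
    {"dp": [0, 0, 0], "rotation": [0, 0, 0]},
    {"dp": [0, 0, 0], "rotation": [0, 0, 0]}
  ]
}}

```text
time: 9.12
tool_pos: [642.1, -110.7, 196.9]
tcp_rot: [3.141, -0.0, 1.571]
contact_force: [0.8, -0.4, -0.8]
grip_width: 33.2
```

Request:
{"api": "send_rows", "payload": {
  "motion": [
    {"dp": [0, 0, 0.4], "rotation": [0, 0, 0]},
    {"dp": [0, 0, 0.4], "rotation": [0, 0, 0]},
    {"dp": [0, 0, 0.3], "rotation": [0, 0, 0]},
    {"dp": [0, 0, 0], "rotation": [0, 0, 0]},
    {"dp": [0, 0, 0], "rotation": [0, 0, 0]}
  ]
}}

```text
time: 9.75
tool_pos: [642.0, -110.7, 195.7]
tcp_rot: [3.142, -0.0, 1.571]
contact_force: [0.0, 0.2, 2.1]
grip_width: 33.6
```

Request:
{"api": "send_rows", "payload": {
  "motion": [
    {"dp": [0, 0, 0], "rotation": [0, 0, 0]},
    {"dp": [0, 0, 0], "rotation": [0, 0, 0]},
    {"dp": [0, 0, 0], "rotation": [0, 0, 0]},
    {"dp": [0, 0, 0], "rotation": [0, 0, 0]},
    {"dp": [0, 0, 0], "rotation": [0, 0, 0]},
    {"dp": [0, 0, 0], "rotation": [0, 0, 0]}
  ],
  "gripper": 1
}}

```text
time: 10.5
tool_pos: [642.1, -110.7, 195.6]
tcp_rot: [3.142, -0.0, 1.571]
contact_force: [0.1, 1.1, -0.4]
grip_width: 88.4
```

Request:
{"api": "send_rows", "payload": {
  "motion": [
    {"dp": [0, 0, -10], "rotation": [0, 0, 0]},
    {"dp": [0, 0, -25], "rotation": [0, 0, 0]},
    {"dp": [0, 0, -40], "rotation": [0, 0, 0]},
    {"dp": [-20, -25, -25], "rotation": [0, 0, 0]},
    {"dp": [-30, -40, -10], "rotation": [0, 0, 0]},
    {"dp": [-30, -40, 0], "rotation": [0, 0, 0]},
    {"dp": [-30, -40, 0], "rotation": [0, 0, 0]},
    {"dp": [-25, -35, 0], "rotation": [0, 0, 0]},
    {"dp": [-10, -18, 0], "rotation": [0, 0, 0]},
    {"dp": [-6, -7, 0], "rotation": [0, 0, 0]},
    {"dp": [0, 0, 0], "rotation": [0, 0, 0]},
    {"dp": [0, 0, 0], "rotation": [0, 0, 0]}
  ]
}}

```text
time: 12.0
tool_pos: [437.9, -261.2, 305.6]
tcp_rot: [3.141, -0.0, 1.572]
contact_force: [0.7, 0.1, -0.2]
grip_width: 91.9
```

Run:
```python
from h import *
o=status.get_obs();print(o["time"],o["tool_pos"])
for n in("top","wrist","side"):
    p,d=capture(n);cv2.imwrite(f"pics/{n}3.png",p);caps(n,p,d)
```

```text
12.0 [ 437.85361229 -261.18311244  305.58155093]
top ztop 69.7 mean [ 641.6 -109.9] mid [ 641.6 -109.6] n 161 cap px [406.5 170.9]
top ztop 109.3 mean [457.  263.7] mid [456.9 264. ] n 557 cap px [162.  296.9]
top ztop 74.9 mean [ 437.1 -261.1] mid [ 437.4 -253.1] n 272 cap px [510.7 300.6]
top ztop 91.8 mean [420.6 -85.1] mid [421.1 -84.9] n 392 cap px [396.3 314.8]
wrist ztop 72.7 mean [ 436.9 -250.6] mid [ 436.  -253.6] n 198 cap px [324.  255.5]
wrist ztop 73.4 mean [ 436.5 -274.3] mid [ 435.8 -274. ] n 101 cap px [323.5 277. ]
side ztop 69.7 mean [ 640.5 -112.5] mid [ 641.3 -112.4] n 117 cap px [370.5 280.3]
side ztop 74.7 mean [ 435.6 -265. ] mid [ 436.  -264.3] n 287 cap px [265.1 376.8]
```

View pics/top3.png

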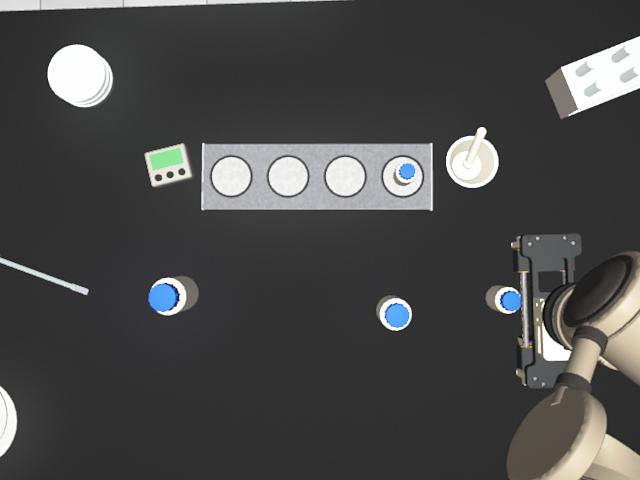

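View pics/side3.png

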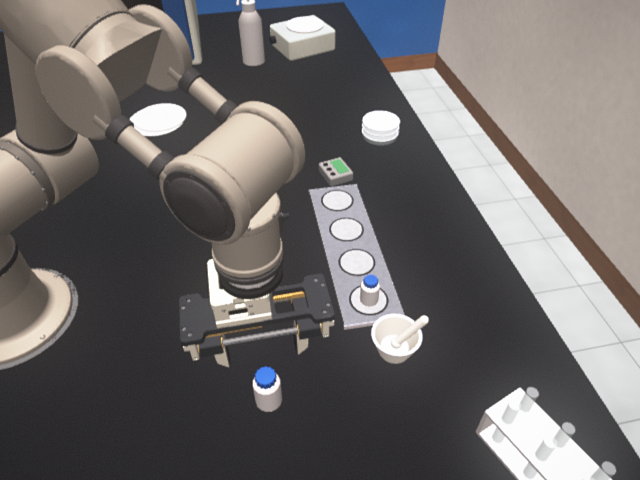

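Request:
{"api": "send_rows", "payload": {
  "motion": [
    {"dp": [-1.5, -0.5, 15], "rotation": [0, 0, 0]},
    {"dp": [0, 0, 28], "rotation": [0, 0, 0]},
    {"dp": [0, 0, 28], "rotation": [0, 0, 0]},
    {"dp": [0, 0, 20], "rotation": [0, 0, 0]},
    {"dp": [0, 0, 12], "rotation": [0, 0, 0]},
    {"dp": [0, 0, 7], "rotation": [0, 0, 0]},
    {"dp": [0, 0, 3.5], "rotation": [0, 0, 0]},
    {"dp": [0, 0, 0], "rotation": [0, 0, 0]},
    {"dp": [0, 0, 0], "rotation": [0, 0, 0]}
  ]
}}

```text
time: 13.28
tool_pos: [436.7, -263.3, 192.6]
tcp_rot: [3.141, 0.001, 1.571]
contact_force: [-0.1, -0.5, 0.5]
grip_width: 91.6
```

Request:
{"api": "send_rows", "payload": {
  "motion": [
    {"dp": [0, 0, 0], "rotation": [0, 0, 0]},
    {"dp": [0, 0, 0], "rotation": [0, 0, 0]},
    {"dp": [0, 0, 0], "rotation": [0, 0, 0]},
    {"dp": [0, 0, 0], "rotation": [0, 0, 0]},
    {"dp": [0, 0, 0], "rotation": [0, 0, 0]},
    {"dp": [0, 0, 0], "rotation": [0, 0, 0]},
    {"dp": [0, 0, 0], "rotation": [0, 0, 0]},
    {"dp": [0, 0, 0], "rotation": [0, 0, 0]}
  ],
  "gripper": 0
}}

```text
time: 14.28
tool_pos: [436.6, -263.2, 192.1]
tcp_rot: [3.141, -0.0, 1.571]
contact_force: [-0.4, -0.3, 0.1]
grip_width: 41.4
```

Request:
{"api": "send_rows", "payload": {
  "motion": [
    {"dp": [0, 0, -5], "rotation": [0, 0, 0]},
    {"dp": [0, 0, -20], "rotation": [0, 0, 0]},
    {"dp": [0, 0, -35], "rotation": [0, 0, 0]},
    {"dp": [8, 6, -25], "rotation": [0, 0, 0]},
    {"dp": [20, 16, -10], "rotation": [0, 0, 0]},
    {"dp": [35, 30, 0], "rotation": [0, 0, 0]},
    {"dp": [40, 34, 0], "rotation": [0, 0, 0]},
    {"dp": [40, 34, 0], "rotation": [0, 0, 0]},
    {"dp": [40, 34, 0], "rotation": [0, 0, 0]},
    {"dp": [34, 30, 0], "rotation": [0, 0, 0]},
    {"dp": [20, 16, 0], "rotation": [0, 0, 0]},
    {"dp": [10, 8, 0], "rotation": [0, 0, 0]},
    {"dp": [0, 0, 15], "rotation": [0, 0, 0]},
    {"dp": [0, 0, 25], "rotation": [0, 0, 0]},
    {"dp": [0, 0, 20], "rotation": [0, 0, 0]},
    {"dp": [0, 0, 10], "rotation": [0, 0, 0]},
    {"dp": [0, 0, 5], "rotation": [0, 0, 0]},
    {"dp": [0, 0, 3], "rotation": [0, 0, 0]},
    {"dp": [0, 0, 0], "rotation": [0, 0, 0]},
    {"dp": [0, 0, 0], "rotation": [0, 0, 0]}
  ]
}}

```text
time: 16.77
tool_pos: [644.7, -16.2, 209.7]
tcp_rot: [3.141, 0.0, 1.571]
contact_force: [-0.4, 1.1, -1.1]
grip_width: 41.0
```

Request:
{"api": "send_rows", "payload": {
  "motion": [
    {"dp": [0, 0, 2], "rotation": [0, 0, 0]},
    {"dp": [0, 0, 1.5], "rotation": [0, 0, 0]},
    {"dp": [0, 0, 1], "rotation": [0, 0, 0]},
    {"dp": [0, 0, 0.6], "rotation": [0, 0, 0]},
    {"dp": [0, 0, 0.4], "rotation": [0, 0, 0]},
    {"dp": [0, 0, 0], "rotation": [0, 0, 0]},
    {"dp": [0, 0, 0], "rotation": [0, 0, 0]}
  ]
}}

```text
time: 17.65
tool_pos: [644.5, -16.2, 204.1]
tcp_rot: [3.141, -0.0, 1.571]
contact_force: [-3.0, -0.3, 5.8]
grip_width: 41.3
```

Request:
{"api": "send_rows", "payload": {
  "motion": [
    {"dp": [0, 0, 0], "rotation": [0, 0, 0]},
    {"dp": [0, 0, 0], "rotation": [0, 0, 0]},
    {"dp": [0, 0, 0], "rotation": [0, 0, 0]},
    {"dp": [0, 0, 0], "rotation": [0, 0, 0]},
    {"dp": [0, 0, 0], "rotation": [0, 0, 0]},
    {"dp": [0, 0, 0], "rotation": [0, 0, 0]},
    {"dp": [0, 0, -8], "rotation": [0, 0, 0]},
    {"dp": [0, 0, -25], "rotation": [0, 0, 0]},
    {"dp": [0, 0, -40], "rotation": [0, 0, 0]},
    {"dp": [-5, -15, -27], "rotation": [0, 0, 0]},
    {"dp": [-10, -35, 0], "rotation": [0, 0, 0]},
    {"dp": [-15, -45, 0], "rotation": [0, 0, 0]},
    {"dp": [-15, -45, 0], "rotation": [0, 0, 0]},
    {"dp": [-15, -45, 0], "rotation": [0, 0, 0]},
    {"dp": [-7, -25, 0], "rotation": [0, 0, 0]},
    {"dp": [-3, -13.5, 0], "rotation": [0, 0, 0]},
    {"dp": [0, 0, 0], "rotation": [0, 0, 0]},
    {"dp": [0, 0, 0], "rotation": [0, 0, 0]}
  ],
  "gripper": 1
}}

```text
time: 19.9
tool_pos: [422.0, -86.2, 303.9]
tcp_rot: [3.14, 0.0, 1.571]
contact_force: [0.5, -0.5, -1.5]
grip_width: 91.8
```

Run:
```python
from h import *
o=status.get_obs();print(o["time"],o["tool_pos"])
for n in("top","side"):
    p,d=capture(n);cv2.imwrite(f"pics/{n}4.png",p);caps(n,p,d)
```

```text
19.9 [421.97538842 -86.17670624 303.87696561]
top ztop 86.5 mean [643.6 -16. ] mid [643.9 -16.5] n 253 cap px [346.6 169. ]
top ztop 69.8 mean [ 641.4 -110. ] mid [ 641.2 -109.5] n 165 cap px [406.5 170.9]
top ztop 109.1 mean [456.8 263.6] mid [456.1 263.9] n 567 cap px [162.  296.5]
side ztop 86.5 mean [642.8 -18.9] mid [643.  -17.9] n 145 cap px [358.5 236.5]
side ztop 91.5 mean [418.9 -87.9] mid [418.8 -87.1] n 275 cap px [240.6 281.9]
side ztop 69.4 mean [ 640.5 -112.9] mid [ 640.5 -112.2] n 120 cap px [370.5 280.3]
```

View pics/top4.png

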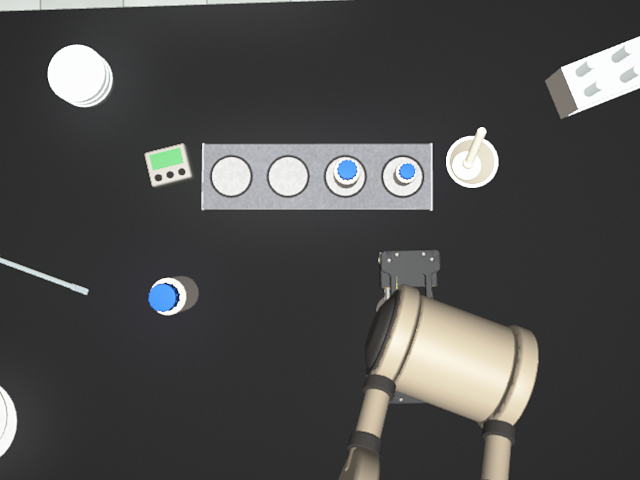

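Request:
{"api": "send_rows", "payload": {
  "motion": [
    {"dp": [0.9, -0.8, 12], "rotation": [0, 0, 0]},
    {"dp": [0, 0, 25], "rotation": [0, 0, 0]},
    {"dp": [0, 0, 25], "rotation": [0, 0, 0]},
    {"dp": [0, 0, 18], "rotation": [0, 0, 0]},
    {"dp": [0, 0, 9], "rotation": [0, 0, 0]},
    {"dp": [0, 0, 4], "rotation": [0, 0, 0]},
    {"dp": [0, 0, 2], "rotation": [0, 0, 0]},
    {"dp": [0, 0, 0], "rotation": [0, 0, 0]},
    {"dp": [0, 0, 0], "rotation": [0, 0, 0]}
  ]
}}

```text
time: 21.12
tool_pos: [420.4, -85.3, 209.0]
tcp_rot: [3.141, 0.0, 1.571]
contact_force: [0.2, -0.3, -0.6]
grip_width: 91.8
```

Request:
{"api": "send_rows", "payload": {
  "motion": [
    {"dp": [0, 0, 0], "rotation": [0, 0, 0]},
    {"dp": [0, 0, 0], "rotation": [0, 0, 0]},
    {"dp": [0, 0, 0], "rotation": [0, 0, 0]},
    {"dp": [0, 0, 0], "rotation": [0, 0, 0]},
    {"dp": [0, 0, 0], "rotation": [0, 0, 0]},
    {"dp": [0, 0, 0], "rotation": [0, 0, 0]},
    {"dp": [0, 0, 0], "rotation": [0, 0, 0]}
  ],
  "gripper": 0
}}

```text
time: 22.0
tool_pos: [420.2, -85.3, 208.6]
tcp_rot: [-3.142, -0.0, 1.571]
contact_force: [-0.5, 0.5, -0.5]
grip_width: 48.8
```

Request:
{"api": "send_rows", "payload": {
  "motion": [
    {"dp": [0, 0, -5], "rotation": [0, 0, 0]},
    {"dp": [0, 0, -15], "rotation": [0, 0, 0]},
    {"dp": [0, 0, -28], "rotation": [0, 0, 0]},
    {"dp": [3, 5, -22], "rotation": [0, 0, 0]},
    {"dp": [12, 17, -10], "rotation": [0, 0, 0]},
    {"dp": [22, 30, 0], "rotation": [0, 0, 0]},
    {"dp": [26, 36, 0], "rotation": [0, 0, 0]},
    {"dp": [26, 36, 0], "rotation": [0, 0, 0]},
    {"dp": [26, 36, 0], "rotation": [0, 0, 0]},
    {"dp": [24, 33, 0], "rotation": [0, 0, 0]},
    {"dp": [16, 22, 0], "rotation": [0, 0, 0]},
    {"dp": [9.9, 12, 0], "rotation": [0, 0, 0]},
    {"dp": [0, 0, 12], "rotation": [0, 0, 0]},
    {"dp": [0, 0, 22], "rotation": [0, 0, 0]},
    {"dp": [0, 0, 16], "rotation": [0, 0, 0]},
    {"dp": [0, 0, 8], "rotation": [0, 0, 0]},
    {"dp": [0, 0, 4], "rotation": [0, 0, 0]},
    {"dp": [0, 0, 2], "rotation": [0, 0, 0]},
    {"dp": [0, 0, 0], "rotation": [0, 0, 0]},
    {"dp": [0, 0, 0], "rotation": [0, 0, 0]}
  ]
}}

```text
time: 24.5
tool_pos: [647.4, 79.6, 225.1]
tcp_rot: [3.141, -0.0, 1.571]
contact_force: [-0.4, -0.7, -0.5]
grip_width: 49.4
```

Request:
{"api": "send_rows", "payload": {
  "motion": [
    {"dp": [0, 0, 1.5], "rotation": [0, 0, 0]},
    {"dp": [0, 0, 1.2], "rotation": [0, 0, 0]},
    {"dp": [0, 0, 0.8], "rotation": [0, 0, 0]},
    {"dp": [0, 0, 0.5], "rotation": [0, 0, 0]},
    {"dp": [0, 0, 0.4], "rotation": [0, 0, 0]},
    {"dp": [0, 0, 0], "rotation": [0, 0, 0]},
    {"dp": [0, 0, 0], "rotation": [0, 0, 0]}
  ]
}}

```text
time: 25.38
tool_pos: [647.2, 79.6, 220.6]
tcp_rot: [3.141, -0.0, 1.571]
contact_force: [-3.3, -0.1, 4.5]
grip_width: 49.2
```

Request:
{"api": "send_rows", "payload": {
  "motion": [
    {"dp": [0, 0, 0], "rotation": [0, 0, 0]},
    {"dp": [0, 0, 0], "rotation": [0, 0, 0]},
    {"dp": [0, 0, 0], "rotation": [0, 0, 0]},
    {"dp": [0, 0, 0], "rotation": [0, 0, 0]},
    {"dp": [0, 0, 0], "rotation": [0, 0, 0]},
    {"dp": [0, 0, 0], "rotation": [0, 0, 0]},
    {"dp": [0, 0, -8], "rotation": [0, 0, 0]},
    {"dp": [0, 0, -25], "rotation": [0, 0, 0]},
    {"dp": [0, 0, -40], "rotation": [0, 0, 0]},
    {"dp": [10, -10, -27], "rotation": [0, 0, 0]},
    {"dp": [30, -30, 0], "rotation": [0, 0, 0]},
    {"dp": [40, -40, 0], "rotation": [0, 0, 0]},
    {"dp": [40, -40, 0], "rotation": [0, 0, 0]},
    {"dp": [34, -39, 0], "rotation": [0, 0, 0]},
    {"dp": [20, -20, 0], "rotation": [0, 0, 0]},
    {"dp": [10, -10.8, 0], "rotation": [0, 0, 0]},
    {"dp": [0, 0, 0], "rotation": [0, 0, 0]},
    {"dp": [0, 0, 0], "rotation": [0, 0, 0]}
  ],
  "gripper": 1
}}

```text
time: 27.62
tool_pos: [458.3, 263.0, 320.3]
tcp_rot: [3.141, -0.0, 1.57]
contact_force: [-0.7, -0.3, 0.6]
grip_width: 91.6
```

Run:
```python
from h import *
o=status.get_obs();print(o["time"],o["tool_pos"])
for n in("top","wrist","side"):
    p,d=capture(n);cv2.imwrite(f"pics/{n}5.png",p);caps(n,p,d)
```

```text
27.625 [458.32388048 262.97455769 320.33025946]
top ztop 103.5 mean [646.4  78.7] mid [646.3  78.6] n 389 cap px [284.  167.5]
top ztop 86.6 mean [643.7 -16.3] mid [643.9 -16.5] n 245 cap px [347. 169.]
top ztop 69.4 mean [ 641.3 -110. ] mid [ 641.  -109.5] n 169 cap px [406.5 170.9]
top ztop 109.2 mean [457.1 256.3] mid [456.9 255.3] n 333 cap px [163.5 297. ]
top ztop 109.1 mean [456.5 278.4] mid [455.7 278.4] n 54 cap px [152.5 298. ]
wrist ztop 107.6 mean [455.2 281.3] mid [454.8 277.2] n 328 cap px [320.5 258. ]
wrist ztop 108.3 mean [455.4 250.4] mid [454.9 252.3] n 208 cap px [320.5 284.5]
side ztop 109.1 mean [455.1 260.8] mid [455.  262.8] n 178 cap px [240.6 153. ]
side ztop 103.4 mean [645.4  76.3] mid [645.4  78.6] n 174 cap px [347.5 197.5]
side ztop 86.4 mean [642.6 -18.8] mid [643.4 -17.4] n 153 cap px [358.5 236.8]
side ztop 69.7 mean [ 640.4 -112.2] mid [ 640.5 -112. ] n 115 cap px [370.4 280.5]
```

View pics/top5.png

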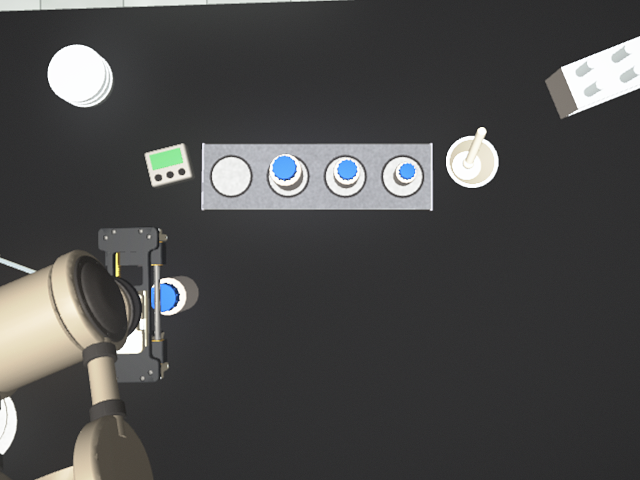

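Request:
{"api": "send_rows", "payload": {
  "motion": [
    {"dp": [0.9, -0.8, 12], "rotation": [0, 0, 0]},
    {"dp": [0, 0, 25], "rotation": [0, 0, 0]},
    {"dp": [0, 0, 25], "rotation": [0, 0, 0]},
    {"dp": [0, 0, 17], "rotation": [0, 0, 0]},
    {"dp": [0, 0, 9], "rotation": [0, 0, 0]},
    {"dp": [0, 0, 4], "rotation": [0, 0, 0]},
    {"dp": [0, 0, 2], "rotation": [0, 0, 0]},
    {"dp": [0, 0, 0], "rotation": [0, 0, 0]},
    {"dp": [0, 0, 0], "rotation": [0, 0, 0]}
  ]
}}

```text
time: 28.9
tool_pos: [456.8, 264.6, 226.7]
tcp_rot: [3.141, -0.0, 1.571]
contact_force: [0.0, 0.6, 0.3]
grip_width: 91.4
```

Request:
{"api": "send_rows", "payload": {
  "motion": [
    {"dp": [0, 0, 0], "rotation": [0, 0, 0]},
    {"dp": [0, 0, 0], "rotation": [0, 0, 0]},
    {"dp": [0, 0, 0], "rotation": [0, 0, 0]},
    {"dp": [0, 0, 0], "rotation": [0, 0, 0]},
    {"dp": [0, 0, 0], "rotation": [0, 0, 0]},
    {"dp": [0, 0, 0], "rotation": [0, 0, 0]},
    {"dp": [0, 0, 0], "rotation": [0, 0, 0]}
  ],
  "gripper": 0
}}

```text
time: 29.78
tool_pos: [456.7, 264.5, 226.2]
tcp_rot: [-3.142, -0.0, 1.571]
contact_force: [-0.9, -0.7, 1.0]
grip_width: 57.3
```

Request:
{"api": "send_rows", "payload": {
  "motion": [
    {"dp": [0, 0, -5], "rotation": [0, 0, 0]},
    {"dp": [0, 0, -15], "rotation": [0, 0, 0]},
    {"dp": [0, 0, -22], "rotation": [0, 0, 0]},
    {"dp": [-2, 4, -13], "rotation": [0, 0, 0]},
    {"dp": [-6, 14, -5], "rotation": [0, 0, 0]},
    {"dp": [-11, 25, 0], "rotation": [0, 0, 0]},
    {"dp": [-14, 30, 0], "rotation": [0, 0, 0]},
    {"dp": [-14, 30, 0], "rotation": [0, 0, 0]},
    {"dp": [-14, 30, 0], "rotation": [0, 0, 0]},
    {"dp": [-13, 28, 0], "rotation": [0, 0, 0]},
    {"dp": [-9, 20, 0], "rotation": [0, 0, 0]},
    {"dp": [-5.5, 12.2, 0], "rotation": [0, 0, 0]},
    {"dp": [0, 0, 8], "rotation": [0, 0, 0]},
    {"dp": [0, 0, 15], "rotation": [0, 0, 0]},
    {"dp": [0, 0, 12], "rotation": [0, 0, 0]},
    {"dp": [0, 0, 6], "rotation": [0, 0, 0]},
    {"dp": [0, 0, 2], "rotation": [0, 0, 0]},
    {"dp": [0, 0, 0], "rotation": [0, 0, 0]},
    {"dp": [0, 0, 0], "rotation": [0, 0, 0]},
    {"dp": [0, 0, 0], "rotation": [0, 0, 0]}
  ]
}}

```text
time: 32.28
tool_pos: [650.0, 176.0, 243.6]
tcp_rot: [3.141, -0.0, 1.571]
contact_force: [0.4, -0.8, -2.4]
grip_width: 57.0
```

Bottom at about 17.4 mm, so there are 5.4 mm to go.

Request:
{"api": "send_rows", "payload": {
  "motion": [
    {"dp": [0, 0, 2], "rotation": [0, 0, 0]},
    {"dp": [0, 0, 1.4], "rotation": [0, 0, 0]},
    {"dp": [0, 0, 0.9], "rotation": [0, 0, 0]},
    {"dp": [0, 0, 0.6], "rotation": [0, 0, 0]},
    {"dp": [0, 0, 0.4], "rotation": [0, 0, 0]},
    {"dp": [0, 0, 0], "rotation": [0, 0, 0]},
    {"dp": [0, 0, 0], "rotation": [0, 0, 0]}
  ]
}}

```text
time: 33.15
tool_pos: [649.8, 176.0, 238.3]
tcp_rot: [3.141, -0.0, 1.571]
contact_force: [-1.6, 0.4, 1.5]
grip_width: 57.3
```

Request:
{"api": "send_rows", "payload": {
  "motion": [
    {"dp": [0, 0, 0], "rotation": [0, 0, 0]},
    {"dp": [0, 0, 0], "rotation": [0, 0, 0]},
    {"dp": [0, 0, 0], "rotation": [0, 0, 0]},
    {"dp": [0, 0, 0], "rotation": [0, 0, 0]},
    {"dp": [0, 0, 0], "rotation": [0, 0, 0]},
    {"dp": [0, 0, 0], "rotation": [0, 0, 0]},
    {"dp": [0, 0, -8], "rotation": [0, 0, 0]},
    {"dp": [0, 0, -25], "rotation": [0, 0, 0]},
    {"dp": [0, 0, -40], "rotation": [0, 0, 0]},
    {"dp": [5, -10, -37], "rotation": [0, 0, 0]},
    {"dp": [10, -40, 0], "rotation": [0, 0, 0]},
    {"dp": [15, -45, 0], "rotation": [0, 0, 0]},
    {"dp": [15, -45, 0], "rotation": [0, 0, 0]},
    {"dp": [15, -40, 0], "rotation": [0, 0, 0]},
    {"dp": [10, -20, 0], "rotation": [0, 0, 0]},
    {"dp": [0, 0, 0], "rotation": [0, 0, 0]},
    {"dp": [0, 0, 0], "rotation": [0, 0, 0]}
  ],
  "gripper": 1
}}

```text
time: 35.28
tool_pos: [450.9, 245.9, 348.2]
tcp_rot: [3.14, -0.0, 1.57]
contact_force: [-0.6, 0.6, 0.1]
grip_width: 92.1
```

Run:
```python
from h import *
o=status.get_obs();print(o["time"],o["tool_pos"],o["contact_force"])
for n in("top","side"):
    p,d=capture(n);cv2.imwrite(f"pics/{n}6.png",p);caps(n,p,d)
    if n=="top": cv2.imwrite("pics/top6z.png",cv2.resize(p[120:230,140:510],None,fx=2.1,fy=2.1,interpolation=cv2.INTER_CUBIC))
    for t in ("mortar","timer"): print(t,[(np.array(r["point"])*[640,480],r["confidence"]) for r in look_for(t,n)][:1])
```

```text
35.275 [450.94574141 245.86795515 348.24286756] [-0.63975002  0.62178488  0.09727721]
top ztop 121.2 mean [649.3 175.1] mid [649.  175.2] n 550 cap px [217.3 165.2]
top ztop 103.5 mean [646.3  78.8] mid [646.2  78.7] n 378 cap px [283.9 167.4]
top ztop 86.7 mean [643.5 -16.1] mid [644.  -16.4] n 250 cap px [346.6 169. ]
top ztop 69.9 mean [ 641.6 -109.9] mid [ 641.8 -109.6] n 157 cap px [406.5 170.9]
mortar [(array([471.424, 161.808]), 0.61)]
timer [(array([171.776, 165.12 ]), 0.74)]
side ztop 121.2 mean [647.6 172.2] mid [647.8 173.8] n 203 cap px [337.6 161. ]
side ztop 103.5 mean [645.3  76.4] mid [645.4  77.5] n 174 cap px [347.5 197.5]
side ztop 86.8 mean [642.8 -18.9] mid [643.3 -18. ] n 149 cap px [358.5 236.8]
side ztop 69.7 mean [ 640.4 -112.7] mid [ 640.7 -111.8] n 117 cap px [370.4 280.5]
mortar [(array([399.68 , 336.384]), 0.65)]
timer []
```

View pics/top6z.png

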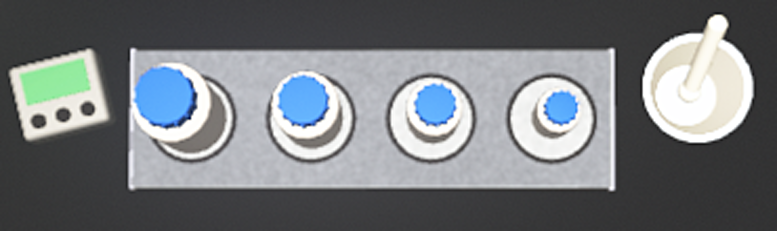

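View pics/side6.png

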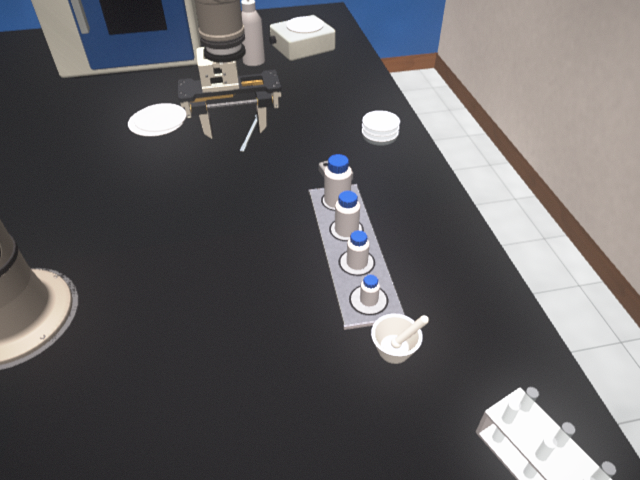

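The top view shows all four bottles upright and within about 1.3 mm of their ring centres, the largest next to the timer. The mortar and timer look unmoved, so I'm handing in.

Run:
```python
from h import *
a=cv2.imread("pics/top0.png").astype(int);b=cv2.imread("pics/top6.png").astype(int)
for s in((slice(135,195),slice(138,198)),(slice(120,195),slice(440,505))): print(np.abs(a[s]-b[s]).mean())
print(workorder.close_job())
```

```text
2.2196296296296296
1.516991452991453
the job is handed in; nothing more can be done
None
```

The four bottles are lined up on the strip and the job is handed in at about 35 s of the 112 s allowed. From the mortar end they run smallest on ring 4, small on ring 3, large on ring 2 and largest on ring 1, next to the timer. I lowered each bottle slowly until the wrist force showed contact, then opened the gripper.

**Placing:** In the last top-camera picture the caps were at the right standing heights, and the largest bottle was within 0.3 mm of its ring centre and the smallest within 0.5 mm. The small and large bottles were each about 1.1–1.3 mm off towards −y. I left those because both still stand well inside their rings.

**Mortar and timer:** Their patches of the top picture before and after match, with mean differences of only 1.5–2.2 grey levels.

**Checks that failed or disagreed:** The side camera put the bottles about 2–4 mm further towards −y than the top camera. It had shown the same 2–3 mm shift on the untouched bottles at the start, so I put it down to seeing the caps at an angle. The timer detector found nothing in the last side picture, because the largest bottle hides most of the timer there.

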